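Sweep lime scraps into the bin of a prep station

TASK

Clear up the squeezed lime halves: lift the one lying alone on the worktop onto the deck of the wooden prep station, cut face down, in front of the sliding scraper, and let go of it. Then slide the scraper along its rails all the way to the stop at the bin end, so that all three halves are swept into the bin opening, and slide it fully back to its home stop. Leave the jigger and the pepper mill where they stand.

Things in the scene. Friction and masses are not known exactly. Their poses are not given: they have to be found in the camera images.
- station: Fixed low wooden prep station, 190 (x) by 400 mm (y); origin: centre of its underside, on the worktop, z up. Deck 80 mm above the worktop, x +-80, y -200 to 90 mm; side walls with rails rise to 92 mm, their black rubber bumpers to 106. At y = 90 to 185 mm is the open bin, 160 wide, 74 deep (floor 6 mm above the worktop); the end wall past it rises to 110 mm.
- scraper (a joint): Travel of the scraper along the station's +y, in m: 0 = at its home stop (the end away from the bin), 0.28 = at the stop at the bin end. It may start a little away from home. It has no spring, stays where it is left, and moves with about 2 N (plus slight drag with speed).
- scraper_grip (a point): Top centre of the scraper's upright wooden grip, 155 mm above the worktop, at station x = 0, y = -0.175 m + joint value. The grip, 60 mm (station x) by 16 mm (y), rises 49 mm above a cross beam (188 by 30 mm, top 106 mm above the worktop). A steel blade under the beam, its face 15 mm ahead of the grip's centre, sweeps the whole deck width. Axes as the station's.
- bin_mouth (a point): Centre of the bin opening, at deck height (80 mm), 137.5 mm from the station's centre along its +y.
- lime_half_a: Half a lime, 54 mm across, 35 mm high, dome up, 32 g; lies cut face down on the deck between scraper and bin. Origin at the centre of the cut face, z toward the dome.
- lime_half_b: A second, like half on the deck, 52 mm across, 35 mm high. Origin at the centre of the cut face, z toward the dome.
- lime_half_c: The half that lies alone on the worktop, cut face down, to the left or the right of the station; 54 mm across (widest about 8 mm above the cut face), 35 mm high, 32 g. Origin at the centre of the cut face, z toward the dome.
- jigger: Brass-coloured double-cone measure, 47 mm across, 100 mm tall, standing loose on the other side of the station. Bystander. Origin at the centre of its foot.
- pepper_mill: Dark wooden pepper mill, 58 mm across, 170 mm tall, standing loose behind the station. Bystander. Origin at the centre of its foot.
Not all that is in view belongs to the job. What is shaped like the lime_half_c but black is not meant. What is shaped like the lime_half_a but blue is not meant.

How it is judged (in metres and radians):
On the way, in this order (a step that is already met when the one before it is completed fails the run):
1. the lone lime half lies cut face down on the deck between scraper and bin, let go (x of lime_half_c in the frame of station between -0.08 and 0.08 m and y of lime_half_c in the frame of station below 0.09 m and z of lime_half_c in the frame of station between 0.075 and 0.086 m and y of lime_half_c in the frame of scraper_grip above 0.03 m and angle between lime_half_c's own z axis and vertical below 0.25 rad and linear speed of lime_half_c below 0.03 m/s and contact force between lime_half_c and the fingers below 0.05 N), for 0.2 s.
2. the scraper is at the stop at the bin end (within 6 mm) (value of joint scraper above 0.274 m), for 0.1 s.
At the end, for the whole second after the job is handed in: The scraper is back at its home stop (within 8 mm) and all three lime halves lie at rest in the bin, below deck level (value of joint scraper below 0.008 m and z of each of lime_half_a, lime_half_b, lime_half_c in the frame of station below 0.079 m and x of lime_half_a in the frame of station between -0.08 and 0.08 m and y of lime_half_a in the frame of station between 0.085 and 0.188 m and linear speed of each of lime_half_a, lime_half_b, lime_half_c below 0.05 m/s and x of lime_half_b in the frame of station between -0.08 and 0.08 m and y of lime_half_b in the frame of station between 0.085 and 0.188 m and x of lime_half_c in the frame of station between -0.08 and 0.08 m and y of lime_half_c in the frame of station between 0.085 and 0.188 m); the robot touches nothing.
It fails at once if the jigger is tipped or shifted by more than 30 mm (distance of jigger from where it was at the start of the episode above 0.03 m or angle between jigger's own z axis and vertical above 0.5 rad).
It fails at once if the pepper mill is tipped or shifted by more than 30 mm (distance of pepper_mill from where it was at the start of the episode above 0.03 m or angle between pepper_mill's own z axis and vertical above 0.5 rad).
It also fails if it takes over 69 s, if anything falls off the work surface, if the arm or the gripper's body presses on something with over 40 N, if the wrist force passes 120 N, or if a joint passes its speed limit or range.

ROBOT

A 6-joint arm with a two-finger parallel gripper is mounted at the origin on a cart in front of the work surface, level with it; the furniture and walls round the work are solid. World frame = base frame: x ahead of the robot, y to its left, z up, the work surface at z = 0. Lengths are in m, angles in degrees, forces in N, time in s.
With the tool pointing down it reaches from about 0.325 to 0.85 m from the base axis. Payload 15.5 kg.
Tool frame: the origin (TCP) lies at the very end of the fingers, on their centre line; the grasp point (between the pads) lies arm.grip_depth behind it (arm.grip_depth is the distance from the TCP to the grasp point, in m); z points along the fingers, y is the direction in which the jaws open and shut (so a half turn about z gives the same grasp; the last joint's range is limited). The gripper opens to 91 mm and grips with 3 to 60 N. Pads are 32 mm wide; open, the fingers measure 118 mm over their backs; the gripper's body (76 mm by 178 mm) begins 60 mm behind the grasp point.
Start: joints at [-71.018, 28.281, 77.091, -0, 74.628, -5.472], TCP at [0.259, -0.569, 0.214] pointing down, gripper open.
Joint ranges: [-166.48, 166.48], [-47.26, 123.95], [12.59, 153.08], [-70.14, 250.14], [6.76, 159.57], [-176.63, 176.63]. Speed limits (degrees/s): [108.29, 108.29, 147.25, 172.46, 172.46, 172.46].

INTERFACE

Orientations are given as a 3x3 rotation matrix whose columns are the frame's x, y, z axes.
In Python, from rig import arm gives the robot as it stands. Calls block until the motion is done:
- arm.move_to(position, orientation): joint-space move of the TCP to a pose.
- arm.move_l(position, orientation=None, feed=0.15): straight line of the TCP; orientation=None keeps the orientation; feed is the mean speed in m/s.
- arm.move_joints(angles): joint-space move.
- arm.grip(opening): finger opening in m; the grip force is fixed at half the most; returns when the fingers have stopped.
- arm.sleep(seconds).
- arm.solve_ik(position, orientation): joint angles nearest the present ones, or None.
- arm.snapshot(name): name is "scene" or "top" or "wrist"; returns the picture (420x560x3 uint8, red, green, blue); there is no depth.
- arm.get_calibration(name): a dict with "intrinsics" (3x3 intrinsics, pixels), "cam_to_world" (4x4, takes a point from camera to world coordinates). Camera axes: x right, y down, z forward; pixel columns grow to the right and rows downward; lengths in m; the calibration is good to about 2 mm. A picture is of the moment at which its call begins: read the wrist's pose just before it. get_calibration takes no time and is no camera call; for the wrist camera it gives the pose at the moment of the call.
A pose or a line that the arm cannot do raises arm.Unreachable and nothing moves.
- arm.sign_off(): hands the job in, once; it reports no verdict.
Readings, each from a call of its own:
- arm.current_t(): time.
- arm.current_joint_positions(): joint angles.
- arm.current_dq(): joint speeds.
- arm.current_tau(): joint torques, N m.
- arm.current_ee_pos(): TCP position.
- arm.current_tool_rot(): TCP orientation.
- arm.current_force(): force on the tool from outside, world axes, zero at the start.
- arm.current_torque(): the same for the moment, N m.
- arm.current_width(): finger opening in m.
Only numpy, scipy, OpenCV 4.12 (cv2) and the standard library are available. Lean on these libraries where they do the work, as an engineer would, in place of code of your own. Each camera call takes 0.05 s, during which the arm holds its last target.

## Working session

There is one attempt and no reset: what is moved stays moved. The work goes in short steps, each a Python script; the robot and the scene stay as the last script left them, time stands still between calls to the robot, and variables do not carry over. Pictures are saved under pics/ and viewed, and the job is handed in when it is done.

```bash
mkdir -p pics; ls; python3 - <<'E'
from rig import arm
import cv2
for n in ("scene","top"):
    im=arm.snapshot(n); cv2.imwrite(f"pics/{n}0.png",im[:,:,::-1])
    c=arm.get_calibration(n); print(n,c["intrinsics"].round(1).tolist(),c["cam_to_world"].round(3).tolist())
print(arm.current_t(),arm.grip_depth,arm.current_tool_rot().round(2).tolist())
E
```

```text
pics
scene [[417.5, 0.0, 273.0], [0.0, 417.5, 210.6], [0.0, 0.0, 1.0]] [[0.6, -0.524, 0.604, -0.196], [-0.8, -0.384, 0.462, -0.6], [-0.01, -0.76, -0.649, 0.965], [0.0, 0.0, 0.0, 1.0]]
top [[392.4, 0.0, 286.3], [0.0, 392.4, 207.8], [0.0, 0.0, 1.0]] [[0.003, -0.997, 0.077, 0.462], [-1.0, -0.002, 0.006, 0.006], [-0.006, -0.078, -0.997, 1.236], [0.0, 0.0, 0.0, 1.0]]
0.1 0.0188 [[0.91, 0.41, -0.0], [0.41, -0.91, 0.0], [0.0, -0.0, -1.0]]
```

View pics/scene0.png

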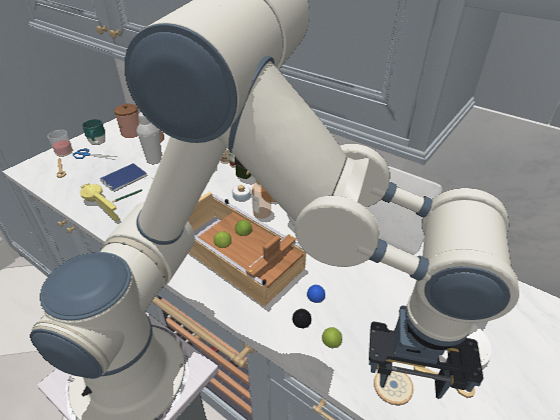

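View pics/top0.png

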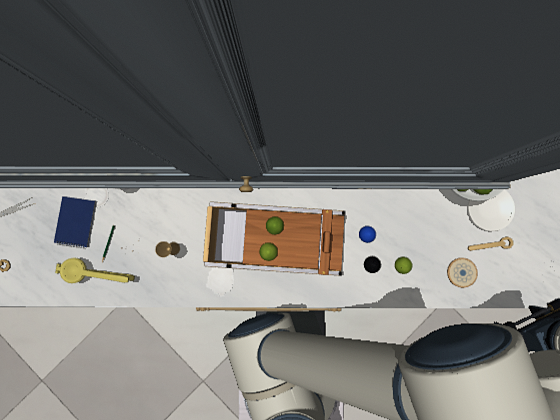

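Candidates for the lone half in the top view are green (403,265), black (372,265) and blue (368,234). Green fits the description. The jigger is at (168,249), the station at (205–345, 203–275) and its bin is on the left, which is world +y. I'll check crops and measure.

```bash
cat > h.py <<'E'
import numpy as np,cv2
from rig import arm
def ray(n,uv,z,cal=None):
    c=cal or arm.get_calibration(n);K=np.array(c["intrinsics"]);T=np.array(c["cam_to_world"])
    d=T[:3,:3]@np.linalg.inv(K)@np.array([uv[0],uv[1],1.]);o=T[:3,3]
    return (o+d*(z-o[2])/d[2])
def blobs(im,lo,hi,amin=60):
    h=cv2.cvtColor(im,cv2.COLOR_RGB2HSV);m=cv2.inRange(h,lo,hi)
    n,l,s,c=cv2.connectedComponentsWithStats(m)
    return [(c[i].round(1),s[i].tolist()) for i in range(1,n) if s[i][4]>amin]
E
python3 - <<'E'
from h import *
t=cv2.imread("pics/top0.png");s=cv2.imread("pics/scene0.png")
cv2.imwrite("pics/ct.png",cv2.resize(t[185:290,190:430],None,fx=3.3,fy=3.3,interpolation=cv2.INTER_CUBIC))
cv2.imwrite("pics/cs.png",cv2.resize(s[150:360,180:360],None,fx=2.8,fy=2.8,interpolation=cv2.INTER_CUBIC))
for n,i in (("top",t),("scene",s)):
    for c,st in blobs(i[:,:,::-1].copy(),(30,120,40),(50,255,255)): print(n,c,st,ray(n,c,.017).round(3),ray(n,c,.097).round(3))
E
```

```text
top [483.7 190.7] [476, 189, 16, 5, 62] [ 0.612 -0.601  0.017] [ 0.602 -0.561  0.097]
top [274.2 225.1] [266, 217, 18, 17, 241] [0.503 0.052 0.017] [0.5   0.049 0.097]
top [268.  251.2] [260, 243, 17, 18, 246] [0.422 0.07  0.017] [0.425 0.066 0.097]
top [402.9 264.9] [395, 257, 17, 17, 221] [ 0.382 -0.345  0.017] [ 0.387 -0.322  0.097]
scene [243.  227.6] [235, 220, 17, 16, 199] [0.557 0.102 0.017] [0.494 0.043 0.097]
scene [222.  239.1] [214, 232, 17, 15, 212] [0.475 0.122 0.017] [0.418 0.061 0.097]
scene [331.7 337.2] [322, 328, 20, 19, 292] [ 0.374 -0.35   0.017] [ 0.326 -0.371  0.097]
```

View pics/ct.png

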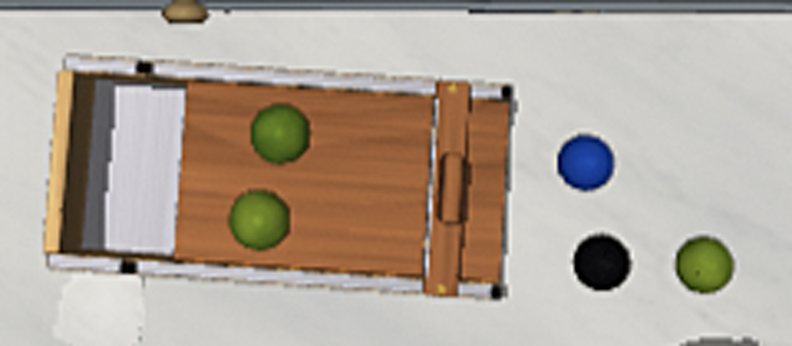

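View pics/cs.png

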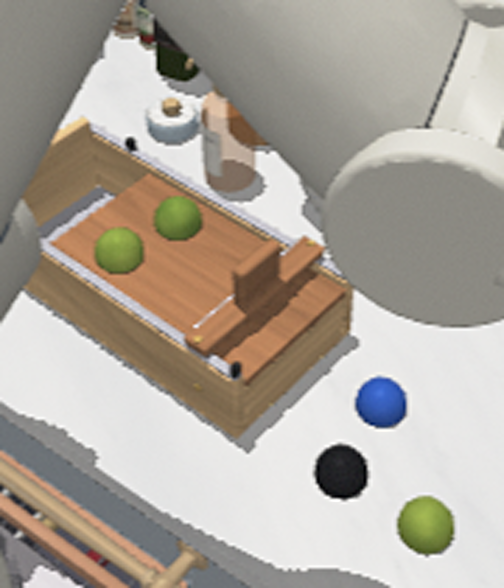

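The enlarged crop confirms the lone green half at (403,265), with blue and black as decoys. Next I'll get the station pose from its edges.

```bash
python3 - <<'E'
from h import *
f=lambda u,v,z: ray("top",(190+(u+.5)/3.3-.5,185+(v+.5)/3.3-.5),z)[:2]
b=[f(145,67,.106),f(508,92,.106),f(497,292,.106),f(127,267,.106)]
print("bumpers",np.round(b,3).tolist())
e1=[f(187,85,.08),f(177,257,.08)]; e0=[f(510,100,.08),f(500,283,.08)]; ew=[f(74,72,.11),f(60,252,.11)]
for n,e in (("y90",e1),("y-200",e0),("endwall inner y185",ew)): print(n,np.round(e,3).tolist(),np.mean(e,0).round(4),np.linalg.norm(e[0]-e[1]).round(3))
for p,q in ((b[1],b[0]),(b[2],b[3]),(np.mean(e0,0),np.mean(e1,0))):
    d=q-p; print("yaw",np.degrees(np.arctan2(-d[0],d[1])).round(2),np.linalg.norm(d).round(3))
print("grip top",f(453,187,.155),"beam ends",f(455,88,.106),f(441,290,.106))
E
```

```text
bumpers [[0.558, 0.166], [0.537, -0.152], [0.364, -0.141], [0.384, 0.179]]
y90 [[0.544, 0.132], [0.391, 0.139]] [0.4677 0.1354] 0.153
y-200 [[0.531, -0.157], [0.369, -0.147]] [ 0.4504 -0.1519] 0.162
endwall inner y185 [[0.553, 0.227], [0.397, 0.237]] [0.4751 0.2321] 0.156
yaw -3.82 0.318
yaw -3.65 0.321
yaw -3.45 0.288
grip top [ 0.45432988 -0.09845518] beam ends [ 0.54019424 -0.10540934] [ 0.36531751 -0.09238295]
```

Station origin is about (0.463, 0.047) with yaw −3.7°, and the scraper starts near 0.03. Deck, bin and bumper sizes match to within 5–9 mm. Now I'll move over lime c and look with the wrist camera.

```bash
cat >> h.py <<'E'
yaw=np.radians(-3.7);SX=np.array([np.cos(yaw),np.sin(yaw),0]);SY=np.array([-np.sin(yaw),np.cos(yaw),0]);SO=np.array([.4629,.047,0])
def S(x,y,z): return SO+SX*x+SY*y+np.array([0,0,z])
def W2S(p): d=np.array(p)[:2]-SO[:2]; return np.array([d@SX[:2],d@SY[:2]])
Z=np.array([0,0,-1.])
def R(y): return np.column_stack([np.cross(y,Z),y,Z])
RX=R(SX); RY=R(SY); RYm=R(-SY)
def snap(n,f):
    c=arm.get_calibration(n); im=arm.snapshot(n); cv2.imwrite(f"pics/{f}.png",im[:,:,::-1]); return im,c
E
python3 - <<'E'
from h import *
for r in (RX,R(-SX)): 
    q=arm.solve_ik([.379,-.348,.16],r); print(np.round(q,1) if q is not None else None)
for r in (RY,RYm):
    q=arm.solve_ik(S(0,-.14,.13),r); print(np.round(q,1) if q is not None else None)
r=RX
arm.move_to([.379,-.348,.16],r)
im,c=snap("wrist","w1")
for b,st in blobs(im,(30,120,40),(50,255,255)): print(b,st,ray("wrist",b,.012,c).round(4),ray("wrist",b,.025,c).round(4),c["cam_to_world"][:3,3])
im2,c2=snap("scene","s1"); im3,c3=snap("top","t1")
for b,st in blobs(im3,(30,120,40),(50,255,255)): print(b)
print(arm.current_t(),arm.current_ee_pos())
E
```

```text
[-49.2  23.2  96.4  -0.   60.4 -45.5]
[-49.2  23.2  96.4  -0.   60.4 134.5]
[ -18.9   22.1  105.1   -0.    52.7 -105.2]
[-18.9  22.1 105.1  -0.   52.7  74.8]
[277.4 192.9] [248, 164, 59, 59, 2719] [ 0.3811 -0.3454  0.012 ] [ 0.3812 -0.3429  0.025 ] [ 0.38255944 -0.28335326  0.33080938]
[483.3 190.8]
[274.2 225.1]
[268.  251.2]
[402.8 264.9]
1.2583 [ 0.37884751 -0.34922744  0.16016768]
```

View pics/w1.png

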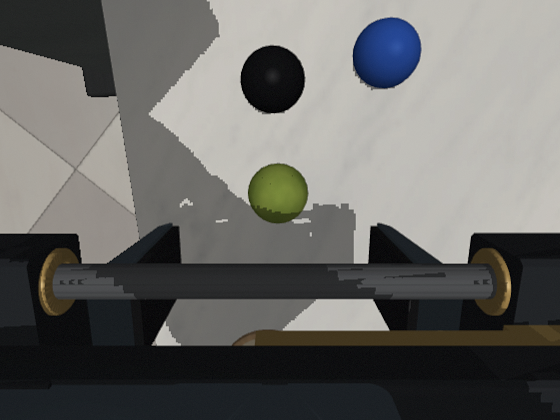

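View pics/s1.png

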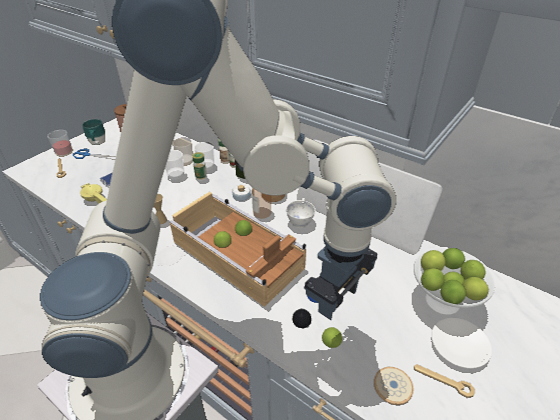

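The wrist view shows the green half at (277,193), which gives (0.381, −0.345). That agrees with the top view to about 2 mm. The black one is about 100 mm further on, so I can grasp now.

```bash
python3 - <<'E'
from h import *
arm.move_l([.381,-.345,.06],RX,feed=.15)
arm.move_l([.381,-.345,.004],RX,feed=.08)
print(arm.current_force())
arm.grip(.045); print("w",arm.current_width(),arm.current_force(),arm.current_ee_pos())
arm.move_l([.381,-.345,.10],RX,feed=.1)
print("w",arm.current_width(),arm.current_force())
snap("wrist","w2"); snap("scene","s2"); print(arm.current_t())
E
```

```text
[-0.57736824 -0.17998686  0.25291654]
w 0.049863105572278625 [0.4072707  0.21490853 2.74785165] [ 0.38101159 -0.34503265  0.00408354]
w 0.050016269935217794 [ 0.78413614  0.25176192 -0.24713907]
4.8417
```

View pics/w2.png

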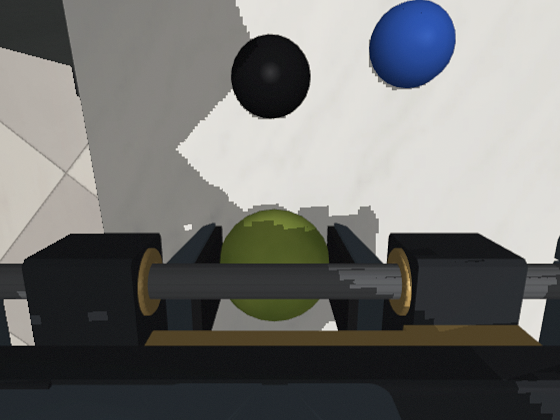

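View pics/s2.png

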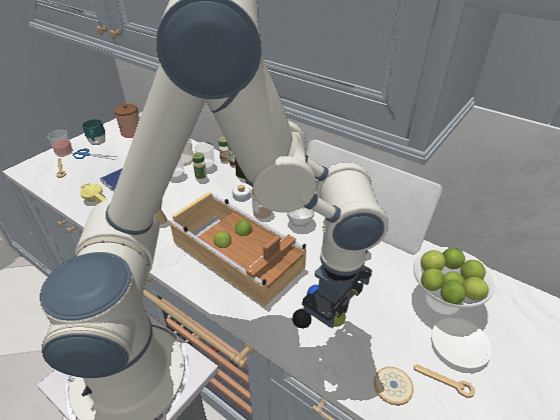

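The lime is held at a width of 50 mm and level. Now I'll place it at station (0, −0.07).

```bash
python3 - <<'E'
from h import *
arm.move_l([.381,-.345,.24],RX,feed=.2)
arm.move_l(S(0,-.07,.24),RX,feed=.2)
arm.move_l(S(0,-.07,.105),RX,feed=.15)
z=.092
for z in (.092,.089,.087,.0855,.0845,.0835):
    arm.move_l(S(0,-.07,z),RX,feed=.03); f=arm.current_force(); print(z,f.round(2))
    if f[2]>2.5: break
arm.grip(.075); print(arm.current_width(),arm.current_force().round(2))
arm.move_l(S(0,-.07,.24),RX,feed=.15)
im,c=snap("wrist","w3")
im3,c3=snap("top","t3"); snap("scene","s3")
for b,st in blobs(im3,(30,120,40),(50,255,255)): print(b,W2S(ray("top",b,.093,c3)))
for b,st in blobs(im,(30,120,40),(50,255,255)): print(b,st,W2S(ray("wrist",b,.093,c)).round(4))
print(arm.current_t())
E
```

```text
0.092 [ 0.21  0.1  -0.61]
0.089 [ 0.35 -0.95 -0.84]
0.087 [ 0.29  0.17 -0.76]
0.0855 [0.18 0.51 0.43]
0.0845 [ 0.32  0.06 -1.3 ]
0.0835 [-2.73  0.15 12.02]
0.07488148313002542 [ 0.49 -0.67 -0.41]
[483.4 190.7] [ 0.17865977 -0.59892788]
[228.8  91.7] [197, 59, 64, 67, 3307] [-0.0388  0.0184]
[321.1 108.1] [290, 76, 63, 65, 3235] [0.0369 0.0054]
[274.9 198.2] [246, 169, 59, 59, 2758] [-0.0012 -0.0704]
12.2917
```

View pics/w3.png

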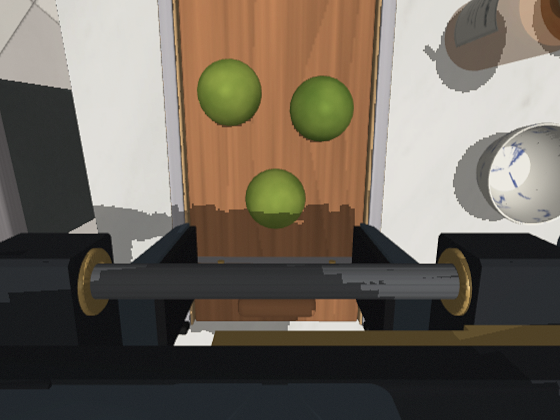

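View pics/s3.png

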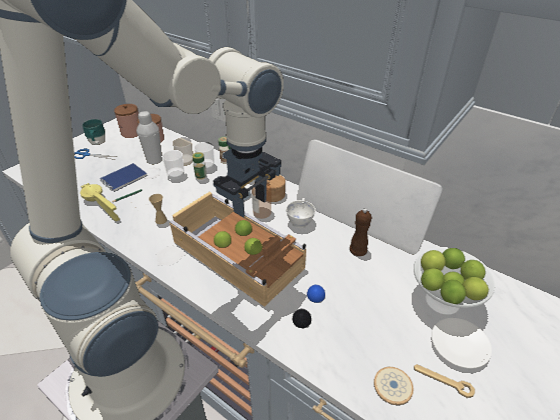

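Lime c is on the deck at station (−0.001, −0.070), flat and released. The wrist view shows the three halves at (229,92), (321,108) and (275,198). The pepper mill is at scene (360,250), clear of the work. Now the scraper.

```bash
python3 - <<'E'
from h import *
for y in (-.175,-.146,-.03,.11):
    q=arm.solve_ik(S(0,y,.118),RY); print(y,np.round(q,1) if q is not None else None)
arm.move_to(S(0,-.146,.24),RY)
arm.grip(.065)
arm.move_l(S(0,-.146,.18),RY,feed=.15)
arm.move_l(S(0,-.146,.120),RY,feed=.06); print(arm.current_force().round(2))
arm.grip(.005); print("w",arm.current_width(),arm.current_force().round(2),W2S(arm.current_ee_pos()).round(4))
snap("scene","s4"); print(arm.current_t())
E
```

```text
-0.175 [ -23.1   23.7  105.1   -0.    51.2 -109.4]
-0.146 [ -19.7   23.3  105.8   -0.    50.9 -106. ]
-0.03 [ -5.3  23.1 106.1  -0.   50.7 -91.6]
0.11 [ 11.5  25.3 101.6  -0.   53.1 -74.8]
[-0.08 -0.17  0.41]
w 0.01623577975608327 [0.04 1.54 0.9 ] [ 0.     -0.1459]
16.8167
```

View pics/s4.png

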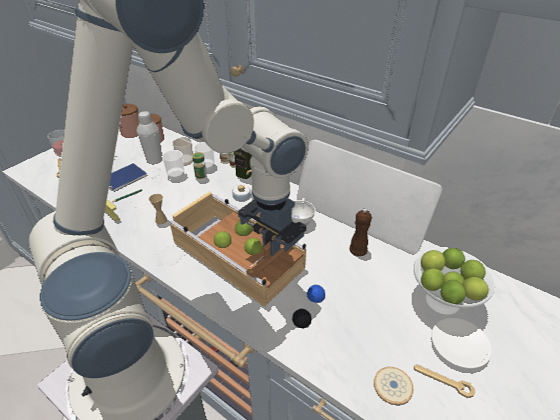

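Gripped at 16 mm, which matches the grip's thickness. I'll loosen slightly so only pushing forces pass, then sweep until the force rises at the stop.

```bash
python3 - <<'E'
from h import *
arm.grip(.020)
for y in (-.10,-.05,0,.04,.07,.09):
    arm.move_l(S(0,y,.120),RY,feed=.08); print(y,arm.current_force().round(1))
y=.09
while y<.122:
    y+=.002; arm.move_l(S(0,y,.120),RY,feed=.03); f=arm.current_force(); p=W2S(arm.current_ee_pos()); print(round(y,3),f.round(1),p.round(4))
    if abs(f@SY)>18: break
arm.sleep(.3); print(arm.current_force().round(1))
snap("scene","s5"); snap("top","t5"); print(arm.current_t())
E
```

```text
-0.1 [-0.2 -1.2 -0.1]
-0.05 [-0.3 -0.6 -0.5]
0 [ 0.5  0.1 -0.3]
0.04 [0.7 0.3 0.2]
0.07 [-0.4  0.  -0.2]
0.09 [ 0.2  0.  -0.5]
0.092 [-0.6  0.2 -0.1] [0.    0.092]
0.094 [-0.4 -0.4 -0.1] [0.     0.0941]
0.096 [0.3 0.2 0.3] [0.     0.0961]
0.098 [ 0.3 -0.1 -0.4] [-0.      0.0982]
0.1 [0.4 0.5 0.3] [0.     0.1002]
0.102 [-0.4 -0.3 -0.3] [0.     0.1022]
0.104 [-0.2  0.2 -0.2] [0.     0.1041]
0.106 [-0.1  0.  -0.4] [-0.      0.1062]
0.108 [ 0.1 -0.2 -0.7] [0.     0.1082]
0.11 [ -0.5 -15.6   1.3] [-0.      0.1088]
0.112 [  1.2 -34.9   6. ] [-1.00e-04  1.09e-01]
[  1.3 -34.3   4.5]
24.1167
```

View pics/s5.png

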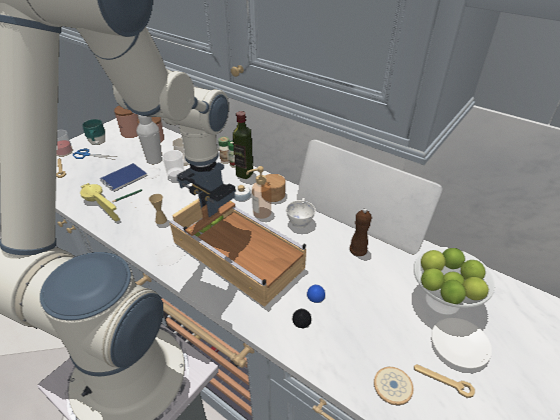

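The stop was felt at station y ≈ 0.109, as expected within play and calibration. The deck is empty. Now back to home, again until the force rises.

```bash
python3 - <<'E'
from h import *
for y in (.09,.05,0,-.05,-.10,-.14,-.164):
    arm.move_l(S(0,y,.120),RY,feed=.10)
y=-.164
while y>-.190:
    y-=.002; arm.move_l(S(0,y,.120),RY,feed=.03); f=arm.current_force(); p=W2S(arm.current_ee_pos())
    if abs(f@SY)>5: print(round(y,3),f.round(1),p.round(4))
    if abs(f@SY)>18: break
arm.sleep(.3); print(p,arm.current_force().round(1))
arm.move_l(S(0,p[1]+.002,.120),RY,feed=.03)
arm.grip(.06)
arm.move_l(S(0,-.172,.24),RY,feed=.15)
arm.move_to([.40,-.35,.30],RY)
im,c=snap("top","t6"); snap("scene","s6")
for b,st in blobs(im,(30,120,40),(50,255,255),20): print(b,st,W2S(ray("top",b,.025,c)).round(3))
cv2.imwrite("pics/t6c.png",cv2.resize(im[185:290,190:430,::-1],None,fx=3.3,fy=3.3,interpolation=cv2.INTER_CUBIC))
print(arm.current_t())
E
```

```text
-0.176 [2.7 9.  1.4] [-0.     -0.1754]
-0.178 [ 7.7 30.1  4.2] [-1.000e-04 -1.755e-01]
[-9.60830801e-05 -1.75545502e-01] [ 7.7 29.2  4.1]
[483.2 190.8] [474, 189, 18, 5, 68] [ 0.189 -0.632]
[225.  225.1] [215, 209, 20, 33, 441] [0.029 0.158]
[224.9 250.8] [217, 244, 17, 16, 219] [-0.049  0.152]
33.0333
```

View pics/t6c.png

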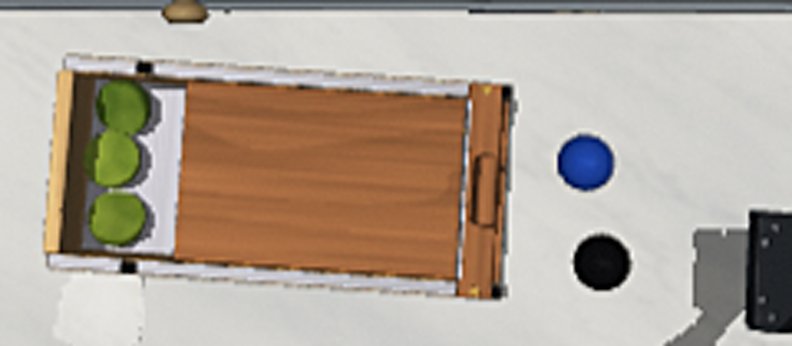

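View pics/s6.png

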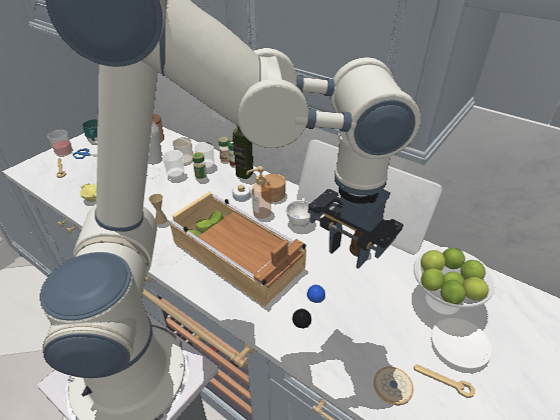

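All three halves are in the bin, at top crop (122,107), (113,158) and (117,217). The scraper is at home. I'll check that the halves sit below deck level using both views.

```bash
python3 - <<'E'
from h import *
arm.sleep(.3)
a,_=snap("scene","s7"); b,_=snap("top","t7")
cv2.imwrite("pics/s7c.png",cv2.resize(a[180:310,160:320,::-1],None,fx=4.5,fy=4.5,interpolation=cv2.INTER_CUBIC))
g=lambda u,v,z: ray("top",(190+(u+.5)/3.3-.5,185+(v+.5)/3.3-.5),z)
for nm,(u,v) in {"far":(122,107),"mid":(113,158),"near":(117,217)}.items():
    for z in (.03,.06,.09): 
        p=g(u,v,z); c=arm.get_calibration("scene"); T=np.linalg.inv(c["cam_to_world"]);q=c["intrinsics"]@(T[:3,:3]@p+T[:3,3]);q=q/q[2]
        print(nm,z,W2S(p).round(3),"scene crop px",((q[:2]-[160,180])*4.5).round(0))
p=g(484,190,.155); print("grip",W2S(p)); t0=cv2.imread("pics/t3.png")
print("moved px",cv2.absdiff(b[:,:,::-1].copy(),cv2.imread("pics/t6.png"))[190:300,190:350].max())
E
```

```text
far 0.03 [0.054 0.155] scene crop px [249. 173.]
far 0.06 [0.053 0.15 ] scene crop px [248. 146.]
far 0.09 [0.052 0.145] scene crop px [247. 118.]
mid 0.03 [0.006 0.159] scene crop px [197. 203.]
mid 0.06 [0.006 0.154] scene crop px [197. 176.]
mid 0.09 [0.006 0.149] scene crop px [197. 147.]
near 0.03 [-0.048  0.151] scene crop px [149. 247.]
near 0.06 [-0.047  0.146] scene crop px [149. 218.]
near 0.09 [-0.045  0.142] scene crop px [149. 189.]
grip [ 8.74992250e-05 -1.71535187e-01]
moved px 19
```

View pics/s7c.png

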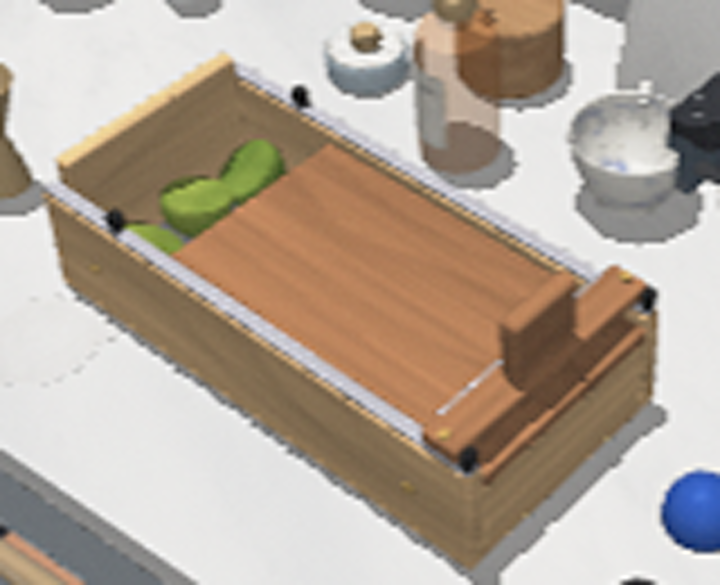

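```bash
python3 -c "
from rig import arm
print(arm.current_t(),arm.current_dq().round(3),arm.current_force().round(2)); arm.sign_off()"
```

```text
33.4333 [-0.225  0.116 -0.001  0.033  0.008 -0.059] [-0.47  0.17  0.33]
the job is handed in; nothing more can be done
```

I did the whole job and handed it in at about 33 s. No verdict is reported, so this rests on my own checks.

- **Lime half:** I set the lone green half on the deck cut face down, at station (−0.001, −0.070), and let go. The black and blue lookalikes were left alone.
- **Scraper:** I pushed it to the bin stop, where the force rose to 35 N, and then back to the home stop, where it rose to 30 N. Allowing for finger play, the measured travel is about 0.2805 m, against 0.28 m given.
- **Last checks:** All three halves lie at rest in the bin, with their visible centres at roughly z = 0.03–0.04 m, below the deck. The arm stood clear of everything.
- **Bystanders:** I saw no sign that the jigger or mill moved. The jigger stands in the same spot in the later scene views. The mill was hidden behind the gripper in the final pictures, but it was in place after the sweep and the arm only passed high above it afterwards.
- **Small disagreement:** The last top view put the scraper grip at y = −0.1715, about 3.5 mm from the nominal home of −0.175. That is within the 8 mm allowed and close to calibration error.

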